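# Sift a control knob out of the parts tub with a slotted scoop

## Task

Use the slotted scoop with the orange handle to sift the blue knob out of the parts tub: push the scoop along the tub floor so that the knob rides up onto its bars, and lift it out, leaving the small brass chip behind in the tub. Then set the scoop flat on the black rubber pad beside the tub, with the knob still lying in it, and let go. Do not touch the knob with the gripper's fingers.

Things in the scene. Friction and masses are not known exactly. Their poses are not given: they have to be found in the camera images.
- scoop: Wire scoop, 160 g, standing; orange upright handle 22 mm square, 30 to 90 mm above the underside. Origin: underside below the handle's axis; z up, x to the open front. Floor: 6 bars along x, 3 mm thick, at y +-9, +-27, +-45 mm, x -12 to +85 mm (free tips). Wire back at x 13 mm, sides at y +-45 mm (94 mm over all), 24 mm high. The black-handled scoop with a closed floor is the wrong one.
- knob: Blue round knob, 44 mm in diameter, 20 mm high, about 50 g, on the tub floor; underside bevelled (foot 24 mm in diameter, bevel 4 mm high at 20 mm radius). Origin: centre of the underside, z up. It slides when pushed; once the end wall stops it, it rides up onto the scoop's bars.
- chip: Brass chip, upright cylinder 10 mm in diameter, 9 mm high, 10 g, on the tub floor to the +y side of the knob. Origin: centre of its underside. It fits through the scoop's 15 mm gaps, so it stays on the tub floor.
- tray: Fixed. Origin on the bench, z up; tub floor and pad top lie at z 5 mm. Tub: white floor, blue walls 4 mm thick, top at z 30 mm; inside x -120 to +120 mm, y 8 to 132 mm. Push the knob against the end wall at x +120 mm. Landing pad: flat black rubber without rim, x -124 to +124 mm, y -132 to +4 mm.

How it is judged:
By the outcome, as a careful person would: the job done as asked, in the order asked, and still so for the second after the job is handed in, with the robot touching nothing.
It also fails if it takes over 48 s, if anything falls off the work surface, if the arm or the gripper's body presses on something with over 40 N, if the wrist force passes 120 N, or if a joint passes its speed limit or range.

## Robot

A 6-joint arm with a two-finger parallel gripper is mounted at the origin on the work surface. World frame = base frame: x ahead of the robot, y to its left, z up, the work surface at z = 0. Lengths are in m, angles in rad, forces in N, time in s.
With the tool pointing down it reaches from about 0.375 to 0.9 m from the base axis. Payload 3.1 kg.
Tool frame: the origin (TCP) lies midway between the tips of the shut fingers; the grasp point (between the pads) lies 19 mm behind it; x points along the fingers, z is the direction in which the jaws open and shut, and the axes are right-handed (so a half turn about x gives the same grasp; the last joint's range is limited). The gripper opens to 85 mm and grips with 20 to 120 N. Pads are 22 mm wide; open, the fingers measure 114 mm over their backs; the gripper's body (76 mm by 85 mm) begins 54 mm behind the grasp point. The pads swing forward as they close: fully open they stand 13 mm farther back than shut.
Start: joints at [0.986, 0.527, 1.433, -0, 1.181, -0.178], TCP at [0.247, 0.574, 0.231] pointing down, gripper open.
Joint ranges: [-3.08, 3.08], [-0.75, 2.2], [0.22, 2.44], [-1.43, 4.57], [0, 2.65], [-2.85, 2.85]. Speed limits (rad/s): [2.79, 2.79, 3.14, 3.14, 3.14, 3.14].

## Interface

Orientations are given as a unit quaternion [x, y, z, w].
In Python, from station import status, snapshot, camera_params, ticket gives the robot as it stands.
- The arm moves only by the tool arm_command, never from a script. Its argument "series" is a list that holds one entry, the list of rows, each a list of 4 numbers: the shift along the tool's x, y, z in mm, then the turn about the tool's x in rad. A call has 1 to 10 rows; each row shifts and turns the commanded pose from where the row before left it, along the tool's axes as they then stand; what a row does not reach is not made up. A row lasts 1/10 s, in which the tool goes at most 50 mm and 8.59 degrees, less where a joint would pass 70% of its speed; a pose out of reach is approached as far as the arm can. A call is refused whole if a number of a shift passes 50 or a number of a turn 0.15, either way. A call with a gripper value outside its range is refused whole. "jaw" is the opening in per cent of the stroke, from 0 (shut) to 100 (fully open), set as the call begins (left out, the last holds). The fingers move at their own pace and stop on an object; "force" is the grip in N (left out, the last holds). Time passes only in rows, so rows that do not move let the fingers close. It gives the time, the measured TCP pose, the force and the opening at its end, in the units of the state.
- status.sense(): the state, without advancing time (a new reading comes with each control period).
- snapshot(name): name is "scene" or "top" or "wrist"; returns the picture (420x560x3 uint8, red, green, blue); there is no depth.
- camera_params(name): a dict with "fovy" (degrees; the focal length in pixels is half the picture's height over the tangent of half this angle, whatever the lens; pixels are square), "cx", "cy" (the principal point, pixels), "extrinsics" (4x4, takes a point from camera to world coordinates); the wrist camera has in their place "mount" (4x4, takes a point from camera to tool coordinates, whose origin is the TCP and whose axes are the tool frame's). Camera axes: x right, y down, z forward; pixel columns grow to the right and rows downward; lengths in m; the calibration is good to about 2 mm. A picture is of the moment at which its call begins: read the wrist's pose just before it. camera_params takes no time and is no camera call.
- ticket.sign_off(): hands the job in, once; it reports no verdict.
The state is a dict: "t": time; "q": joint angles; "qd": joint speeds; "tau": joint torques, N m; "tcp_pos": TCP position; "tool_rot": TCP orientation; "force": force on the tool from outside, world axes, zero at the start; "ft_torque": the same for the moment, N m; "finger_gap": opening from 0.0 (shut) to 1.0 (fully open).
Only numpy, scipy, OpenCV 4.12 (cv2) and the standard library are available. Lean on these libraries where they do the work, as an engineer would, in place of code of your own. Each camera call takes 0.05 s, during which the arm holds its last target. There are 200 camera calls.

## Working session

There is one attempt and no reset: what is moved stays moved. The work goes in short steps, Python scripts to look and compute and a tool call to move; the robot and the scene stay as the last step left them, time stands still between calls to the robot, and variables do not carry over. Pictures are saved under pics/ and viewed, about 8 in all and at most 12, crops included, and the job is handed in when it is done.

Besides the shell and the picture viewer there is one more tool, called in YAML: its name, and indented under it one key for each argument. arm_command: Moves the arm, as the interface text tells. Its arguments: {"type":"object","properties":{"series":{"type":"array"},"jaw":{"type":"number"},"force":{"type":"number"}},"required":["series"]}

```bash
mkdir -p pics; ls; python3 - <<'E'
from station import status, snapshot, camera_params
import cv2,numpy as np
s=status.sense(); print(s)
for n in("top","scene"):
    im=snapshot(n); cv2.imwrite(f"pics/{n}0.png",im[:,:,::-1]); print(n,camera_params(n))
print(camera_params("wrist"))
E
```

```text
pics
{'t': 0.0, 'q': array([ 9.85474284e-01,  5.28487906e-01,  1.43388446e+00, -2.89943198e-05,
        1.18137462e+00, -1.78523355e-01]), 'qd': array([ 9.74069409e-06,  9.38478451e-04, -2.35999545e-03, -1.14098559e-03,
        1.47046038e-03,  4.83790149e-05]), 'tau': array([ 4.32598590e-04, -4.42344511e+01, -1.78028011e+01, -3.16824262e-04,
        8.48341326e-03,  1.01151676e-05]), 'tcp_pos': array([0.24689456, 0.57340369, 0.23032592]), 'tool_rot': array([-0.3890037 ,  0.59138697,  0.38838818,  0.58999339]), 'force': array([1.34118825, 0.28445259, 0.44567916]), 'ft_torque': array([-0.00462989, -0.00314125,  0.00684372]), 'finger_gap': 0.9959248773633322}
top {'fovy': 52.88673642011474, 'cx': 271.9607434826412, 'cy': 212.39651880658104, 'extrinsics': array([[-0.01138091, -0.99838772,  0.05560963,  0.48107365],
       [-0.9995682 ,  0.00985244, -0.02768302, -0.01726023],
       [ 0.0270905 , -0.05590068, -0.99806874,  0.86053821],
       [ 0.        ,  0.        ,  0.        ,  1.        ]])}
scene {'fovy': 44.21147328614439, 'cx': 278.16482906076953, 'cy': 208.29812821624253, 'extrinsics': array([[-0.67850581,  0.57697001, -0.45468172,  0.93489872],
       [ 0.73459362,  0.53169976, -0.42150633,  0.35823311],
       [-0.00144236, -0.62000078, -0.78459987,  0.7585875 ],
       [ 0.        ,  0.        ,  0.        ,  1.        ]])}
{'fovy': 60.91675360594322, 'cx': 284.8914400707746, 'cy': 214.4317978077524, 'mount': array([[ 2.46883571e-04, -3.17045704e-01,  9.48410228e-01,
        -1.42990926e-01],
       [-1.20002196e-04, -9.48410259e-01, -3.17045684e-01,
         8.12705795e-02],
       [ 9.99999962e-01, -3.55379395e-05, -2.72193092e-04,
        -1.00470003e-03],
       [ 0.00000000e+00,  0.00000000e+00,  0.00000000e+00,
         1.00000000e+00]])}
```

View pics/top0.png

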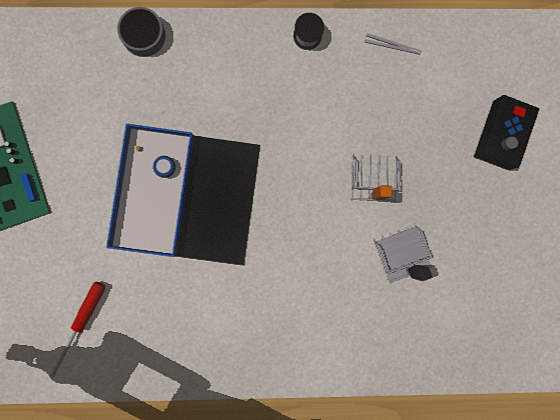

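View pics/scene0.png

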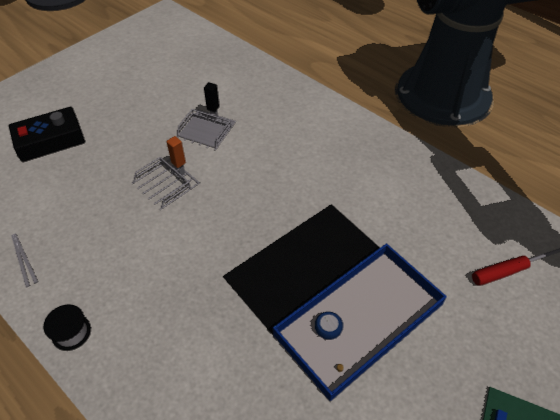

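```bash
cat > h.py <<'E'
import cv2,numpy as np
from station import status, snapshot, camera_params
from scipy.spatial.transform import Rotation as R
def cam(n,s=None):
    p=camera_params(n); f=210/np.tan(np.radians(p['fovy'])/2)
    if n=='wrist':
        T=np.eye(4);T[:3,:3]=R.from_quat(s['tool_rot']).as_matrix();T[:3,3]=s['tcp_pos'];E=T@p['mount']
    else:E=p['extrinsics']
    return f,p['cx'],p['cy'],E
def ray(c,uv,z):
    f,cx,cy,E=c; uv=np.atleast_2d(uv).astype(float)
    d=np.c_[(uv[:,0]-cx)/f,(uv[:,1]-cy)/f,np.ones(len(uv))]@E[:3,:3].T
    o=E[:3,3]; return o+d*((z-o[2])/d[:,2])[:,None]
def proj(c,P):
    f,cx,cy,E=c; q=(np.atleast_2d(P)-E[:3,3])@E[:3,:3]; return np.c_[f*q[:,0]/q[:,2]+cx,f*q[:,1]/q[:,2]+cy]
def mask(im,lo,hi,k=0):
    h=cv2.cvtColor(im,cv2.COLOR_RGB2HSV); m=cv2.inRange(h,lo,hi)
    return m
def blobs(m,a=20):
    c,_=cv2.findContours(m,cv2.RETR_EXTERNAL,cv2.CHAIN_APPROX_NONE)
    return sorted([x for x in c if cv2.contourArea(x)>a],key=cv2.contourArea,reverse=True)
BLUE=((100,120,60),(125,255,255)); ORANGE=((5,150,80),(20,255,255))
def tool():
    s=status.sense(); M=R.from_quat(s['tool_rot']).as_matrix()
    return s,M
E
python3 - <<'E'
from h import *
s,M=tool(); print(M.round(3))
for n in("top","scene"):
    im=cv2.imread(f"pics/{n}0.png")[:,:,::-1].copy(); c=cam(n)
    for b in blobs(mask(im,*ORANGE))[:2]:
        print(n,"or",cv2.contourArea(b),b.reshape(-1,2).mean(0),ray(c,b.reshape(-1,2).mean(0),.07).round(3),cv2.boundingRect(b), 
          [ray(c,p,.09).round(3)[0,:2] for p in cv2.boxPoints(cv2.minAreaRect(b))])
    for b in blobs(mask(im,*BLUE))[:3]:
        r=cv2.minAreaRect(b); print(n,"bl",cv2.contourArea(b),r,[ray(c,p,.03).round(3)[0,:2] for p in cv2.boxPoints(r)], ray(c,r[0],.015).round(3))
c=cam("top"); print("knob",ray(c,[[164,167]],.025),"chip",ray(c,[[139,149]],.012)); 
print("tips",ray(c,[[355,155],[402,157]],.003),ray(cam("scene"),[[162,207],[198,183],[185,155],[133,180]],.003).round(3))
print("knob/chip scene",ray(cam("scene"),[[329,324]],.02),ray(cam("scene"),[[339,368]],.01))
E
```

```text
[[-0.001 -0.918  0.396]
 [-0.002  0.396  0.918]
 [-1.     0.    -0.002]]
top or 177.0 [382.         191.74074074] [[ 0.562 -0.248  0.07 ]] (373, 186, 19, 13) [array([ 0.571, -0.226]), array([ 0.571, -0.259]), array([ 0.548, -0.259]), array([ 0.549, -0.225])]
top bl 334.0 ((149.19528198242188, 189.73171997070312), (67.8891830444336, 126.20785522460938), 8.45502758026123) [array([0.463, 0.282]), array([0.708, 0.248]), array([0.688, 0.116]), array([0.442, 0.152])] [[0.576 0.204 0.015]]
top bl 288.5 ((162.75001525878906, 165.75001525878906), (19.091880798339844, 19.798988342285156), 45.0) [array([0.621, 0.201]), array([0.649, 0.173]), array([0.622, 0.147]), array([0.594, 0.174])] [[0.624 0.177 0.015]]
top bl 162.0 ((27.15000343322754, 186.95001220703125), (27.828041076660156, 6.640782833099365), 71.56504821777344) [array([0.606, 0.451]), array([0.61 , 0.439]), array([0.558, 0.421]), array([0.554, 0.433])] [[0.583 0.444 0.015]]
scene or 241.0 [176.92647059 150.79411765] [[ 0.563 -0.243  0.07 ]] (167, 137, 18, 30) [array([ 0.569, -0.263]), array([ 0.546, -0.257]), array([ 0.578, -0.189]), array([ 0.599, -0.195])]
scene bl 12674.0 ((362.2462463378906, 315.4818420410156), (92.78225708007812, 155.3190460205078), 51.73601150512695) [array([0.688, 0.117]), array([0.413, 0.149]), array([0.468, 0.296]), array([0.713, 0.25 ])] [[0.572 0.202 0.015]]
scene bl 70.5 ((502.0, 414.5), (9.0, 10.0), 90.0) [array([0.568, 0.427]), array([0.559, 0.437]), array([0.57 , 0.443]), array([0.579, 0.433])] [[0.562 0.436 0.015]]
knob [[0.61979671 0.17246021 0.025     ]] chip [[0.65881746 0.22551426 0.012     ]]
tips [[ 0.64566747 -0.2136397   0.003     ]
 [ 0.64089451 -0.31127143  0.003     ]] [[ 0.642 -0.209  0.003]
 [ 0.556 -0.204  0.003]
 [ 0.524 -0.28   0.003]
 [ 0.637 -0.303  0.003]]
knob/chip scene [[0.62116398 0.17405098 0.02      ]] [[0.66169843 0.22724226 0.01      ]]
```

arm_command:
  series:
    - [[0, -45, -21, 0], [0, -45, -21, 0], [0, -45, -21, 0], [0, -45, -21, 0], [0, -45, -21, 0], [0, -45, -21, 0], [0, -45, -21, 0], [0, -45, -21, 0], [0, -45, -21, 0], [0, -45, -21, 0]]

```text
t: 1.1
tcp_pos: [0.5782, 0.2013, 0.2309]
tool_rot: [-0.388, 0.591, 0.389, 0.59]
force: [-0.2, -0.1, 0.5]
finger_gap: 1.001
```

arm_command:
  series:
    - [[0, 0, 0, 0.145], [0, 0, 0, 0.145], [0, 0, 0, 0.145], [0, 0, 0, 0.145], [0, 0, 0, 0.145], [0, 0, 0, 0.145], [0, 0, 0, 0.145], [0, 0, 0, 0.145], [0, 0, 0, 0.145], [0, 0, 0, 0]]

```text
t: 2.1
tcp_pos: [0.5771, 0.203, 0.2308]
tool_rot: [0.05, 0.706, -0.05, 0.705]
force: [-0.0, -0.7, 0.4]
finger_gap: 0.998
```

```bash
python3 - <<'E'
from h import *
s,M=tool(); print(s['t'],s['tcp_pos'].round(4),M.round(3)[:2,1:],s['q'].round(2))
im=snapshot("wrist"); cv2.imwrite("pics/w1.png",im[:,:,::-1]); np.savez("w1",im=im,**{k:s[k] for k in('tcp_pos','tool_rot')})
E
```

```text
2.1 [0.5771 0.203  0.2308] [[ 0.14  0.99]
 [ 0.99 -0.14]] [0.16 0.51 1.47 0.   1.17 0.3 ]
```

View pics/w1.png

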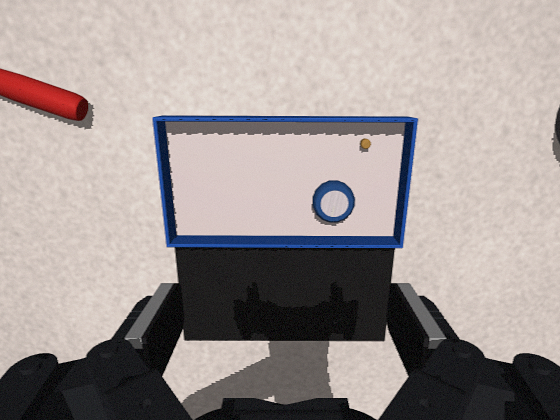

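```bash
cat >> h.py <<'E'
def load(n):
    d=np.load(n+".npz"); return d['im'],cam("wrist",d)
E
python3 - <<'E'
from h import *
im,c=load("w1")
m=mask(im,*BLUE); m[:,:100]=0; m[:,500:]=0
b=blobs(m)[0]; p=b.reshape(-1,2)
q=cv2.approxPolyDP(cv2.convexHull(b),8,True).reshape(-1,2); print(q)
P=ray(c,q,.03)[:,:2]; print(P.round(4), np.linalg.norm(P-np.roll(P,-1,0),axis=1).round(4))
# pts order -> tray coords
cen=P.mean(0)
t=np.radians(-8); B=np.array([[np.cos(t),-np.sin(t)],[np.sin(t),np.cos(t)]])
L=np.sign((P-cen)@B)*[.124,.066]+[0,.070]
# rigid fit
Lc=L-L.mean(0);Pc=P-cen; U,S,V=np.linalg.svd(Lc.T@Pc); A=(U@V).T; o=cen-A@L.mean(0)
print("yaw",np.degrees(np.arctan2(A[1,0],A[0,0])),"o",o,"res",(L@A.T+o-P).round(4))
ins=np.zeros_like(m); cv2.fillPoly(ins,[np.array([[175,135],[398,135],[392,232],[180,232]])],255)
k=blobs(cv2.bitwise_and(m,ins))[0]; e=cv2.fitEllipse(k); print("knob ell",e)
for z in(.015,.02,.025): print(z,(ray(c,e[0],z)[0,:2]-o)@A)
h=cv2.cvtColor(im,cv2.COLOR_RGB2HSV); g=cv2.bitwise_and(cv2.inRange(h,(10,100,80),(30,255,255)),ins)
k=blobs(g,5)[0]; r=cv2.minEnclosingCircle(k); print("chip",r,(ray(c,r[0],.0095)[0,:2]-o)@A)
np.savez("tray",A=A,o=o)
E
```

```text
[[417 119]
 [402 247]
 [167 246]
 [153 117]]
[[0.707  0.2444]
 [0.6883 0.116 ]
 [0.4449 0.1516]
 [0.4639 0.2807]] [0.1297 0.246  0.1304 0.2458]
yaw -8.383152894549276 o [0.56580385 0.12892449] res [[ 0.0013  0.001 ]
 [ 0.0008 -0.0012]
 [-0.0012 -0.0006]
 [-0.0009  0.0009]]
knob ell ((333.14251708984375, 200.6985321044922), (39.98112487792969, 40.41450881958008), 73.54302978515625)
0.015 [0.05066791 0.05077573]
0.02 [0.04996177 0.05223447]
0.025 [0.04925562 0.0536932 ]
chip ((364.97369384765625, 143.23684692382812), 5.1763482093811035) [0.08061746 0.10965222]
```

arm_command:
  series:
    - [[0, -49, 5, 0], [0, -49, 5, 0], [0, -49, 5, 0], [0, -49, 5, 0], [0, -49, 5, 0], [0, -49, 5, 0], [0, -49, 5, 0], [0, -49, 5, 0], [0, -49, 5, 0], [0, 0, 0, 0]]

```text
t: 3.15
tcp_pos: [0.5601, -0.247, 0.2313]
tool_rot: [0.05, 0.704, -0.053, 0.706]
force: [-0.5, 0.5, -1.1]
finger_gap: 1.002
```

```bash
python3 - <<'E'
from h import *
s,M=tool(); print(s['t'],s['tcp_pos'].round(4),M.round(3)[:2,1:],s['q'].round(2))
im=snapshot("wrist"); np.savez("w2",im=im,**{k:s[k] for k in('tcp_pos','tool_rot')})
cv2.imwrite("pics/w2.png",cv2.resize(im[:,100:460,::-1],None,fx=1.6,fy=1.4))
cv2.imwrite("pics/w2.png",cv2.resize(im[:,:,::-1],None,fx=1.4,fy=1.4))
E
```

```text
3.15 [ 0.5601 -0.247   0.2313] [[ 0.144  0.99 ]
 [ 0.99  -0.144]] [-0.6   0.51  1.47 -0.    1.16 -0.45]
```

View pics/w2.png

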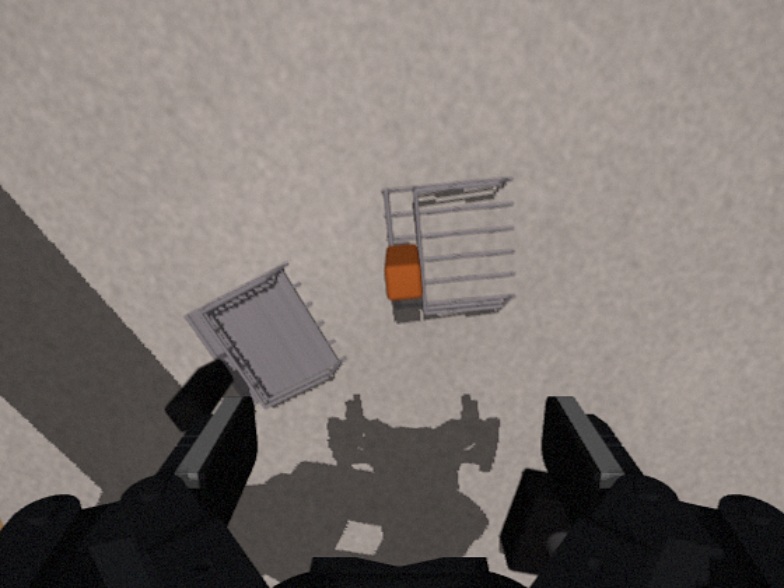

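```bash
python3 - <<'E'
from h import *
im,c=load("w2")
o=mask(im,*ORANGE); h=cv2.cvtColor(im,cv2.COLOR_RGB2HSV)
ys,xs=np.where(o); 
for y in range(ys.min(),ys.max()+1): 
    x=xs[ys==y]; print(y,x.min(),x.max(),int(np.median(h[y,x,2])),end=' | ')
print()
v=cv2.bitwise_and(o,cv2.inRange(h,(0,0,165),(180,255,255)))
b=blobs(v)
if b:
  r=cv2.minAreaRect(b[0]); print(r,[ray(c,p,.09).round(4)[0,:2] for p in cv2.boxPoints(r)],ray(c,r[0],.09))
t=np.array([[513,205],[514,230],[514,251],[514,273]])/1.4
T=ray(c,t,.0015)[:,:2]; print(T.round(4)); d=T[0]-T[3]; print("yaw tips",np.degrees(np.arctan2(d[1],d[0]))-90,np.linalg.norm(d),T.mean(0))
for a,e in(((424,211),(513,205)),((426,235),(514,230)),((428,257),(514,251)),((429,280),(514,273))):
    Q=ray(c,np.array([a,e])/1.4,.003)[:,:2]; q=Q[1]-Q[0]; print(np.degrees(np.arctan2(q[1],q[0])))
E
```

```text
175 287 296 104 | 176 278 296 106 | 177 277 297 108 | 178 277 297 108 | 179 277 297 108 | 180 277 297 109 | 181 276 297 108 | 182 276 297 110 | 183 276 298 107 | 184 276 298 108 | 185 276 298 109 | 186 276 298 108 | 187 276 298 109 | 188 275 299 113 | 189 276 299 134 | 190 275 299 155 | 191 275 299 164 | 192 275 299 165 | 193 275 300 163 | 194 275 300 162 | 195 275 300 163 | 196 275 300 162 | 197 275 300 161 | 198 275 300 162 | 199 276 300 161 | 200 276 300 161 | 201 276 300 161 | 202 276 300 160 | 203 276 300 159 | 204 276 300 159 | 205 276 301 158 | 206 276 301 158 | 207 276 301 158 | 208 277 301 157 | 209 277 301 158 | 210 277 300 157 | 211 277 300 150 | 212 277 299 134 | 213 279 289 116 | 214 282 282 90 | 
((289.8615417480469, 193.89231872558594), (6.945944786071777, 13.891889572143555), 82.87498474121094) [array([ 0.5592, -0.2419]), array([ 0.5706, -0.2421]), array([ 0.5705, -0.248 ]), array([ 0.559 , -0.2478])] [[ 0.56483547 -0.24494046  0.09      ]]
[[ 0.6483 -0.2304]
 [ 0.6477 -0.2492]
 [ 0.6466 -0.2653]
 [ 0.6454 -0.2827]]
yaw tips -3.26733468192009 0.05232158822096249 [ 0.6470055  -0.25687783]
-4.479805874311659
-5.039651317305359
-4.238922305800307
-3.4345153584347234
```

```bash
python3 - <<'E'
from h import *
im,c=load("w2")
print(ray(c,[[288.2,201]],.09), ray(c,[[275.5,201],[300.5,201],[288,190],[288,212.5]],.09)[:,:2].round(4))
s,M=tool(); t=np.radians(-4.1)
print(M[:2,2], "heading z",np.degrees(np.arctan2(M[1,2],M[0,2])))
E
```

```text
[[ 0.56261862 -0.25078229  0.09      ]] [[ 0.5522 -0.2493]
 [ 0.5727 -0.2523]
 [ 0.5638 -0.2414]
 [ 0.561  -0.2607]]
[ 0.98971822 -0.14303024] heading z -8.223232173203987
```

arm_command:
  series:
    - [[0, -4, 3, -0.072], [40, 0, 0, 0], [40, 0, 0, 0], [40, 0, 0, 0], [30, 0, 0, 0], [20, 0, 0, 0], [11, 0, 0, 0], [0, 0, 0, 0], [0, 0, 0, 0]]

```text
t: 4.1
tcp_pos: [0.563, -0.2439, 0.051]
tool_rot: [0.024, 0.706, -0.024, 0.707]
force: [0.6, -0.7, 0.7]
finger_gap: 0.996
```

arm_command:
  series:
    - [[0, 0, 0, 0], [0, 0, 0, 0], [0, 0, 0, 0], [0, 0, 0, 0], [0, 0, 0, 0], [0, 0, 0, 0], [0, 0, 0, 0], [0, 0, 0, 0], [0, 0, 0, 0], [0, 0, 0, 0]]
  jaw: 0
  force: 90

```text
t: 5.1
tcp_pos: [0.5629, -0.2445, 0.051]
tool_rot: [0.024, 0.706, -0.025, 0.707]
force: [-0.2, 0.5, 5.7]
finger_gap: 0.247
```

```bash
python3 - <<'E'
from h import *
s,M=tool(); im=snapshot("wrist"); c=cam("wrist",s)
o=mask(im,*ORANGE); ys,xs=np.where(o)
print(s['tcp_pos'],ys.min(),ys.max(),xs.min(),xs.max())
h=cv2.cvtColor(im,cv2.COLOR_RGB2HSV)
for y in range(ys.min(),ys.max()+1,3):
    x=xs[ys==y]
    if len(x): print(y,x.min(),x.max(),int(np.median(h[y,x,2])),ray(c,[[np.median(x),y]],.09)[0,:2].round(4))
cv2.imwrite("pics/w3.png",im[:,:,::-1])
E
```

```text
[ 0.56285451 -0.2445163   0.05097319] 260 365 256 314
260 272 302 102 [ 0.5655 -0.2143]
263 265 305 104 [ 0.5647 -0.2153]
266 265 306 104 [ 0.5648 -0.2164]
269 264 305 105 [ 0.5644 -0.2174]
272 263 306 105 [ 0.5644 -0.2185]
275 263 306 104 [ 0.5643 -0.2196]
278 263 307 105 [ 0.5644 -0.2207]
281 263 307 105 [ 0.5643 -0.2218]
284 262 307 105 [ 0.564  -0.2229]
287 262 308 106 [ 0.5641 -0.224 ]
290 262 308 106 [ 0.5641 -0.2252]
293 261 308 106 [ 0.5638 -0.2263]
296 261 309 106 [ 0.5639 -0.2274]
299 260 309 105 [ 0.5637 -0.2285]
302 259 310 106 [ 0.5636 -0.2297]
305 260 310 106 [ 0.5637 -0.2308]
308 259 310 106 [ 0.5634 -0.232 ]
311 259 311 106 [ 0.5635 -0.2332]
314 259 311 107 [ 0.5634 -0.2344]
317 258 311 106 [ 0.5632 -0.2355]
320 258 310 106 [ 0.5629 -0.2367]
323 257 310 106 [ 0.5627 -0.2379]
326 257 311 107 [ 0.5627 -0.2391]
329 257 312 126 [ 0.5628 -0.2403]
332 256 314 157 [ 0.5629 -0.2416]
335 257 314 163 [ 0.563  -0.2428]
338 257 313 160 [ 0.5628 -0.244 ]
341 257 313 158 [ 0.5627 -0.2453]
344 257 313 157 [ 0.5626 -0.2465]
347 258 313 157 [ 0.5627 -0.2478]
350 258 313 156 [ 0.5626 -0.2491]
353 258 308 156 [ 0.5616 -0.2503]
356 258 308 155 [ 0.5615 -0.2516]
359 259 308 154 [ 0.5616 -0.2529]
362 270 308 154 [ 0.5635 -0.2543]
365 270 281 157 [ 0.5586 -0.2553]
```

View pics/w3.png

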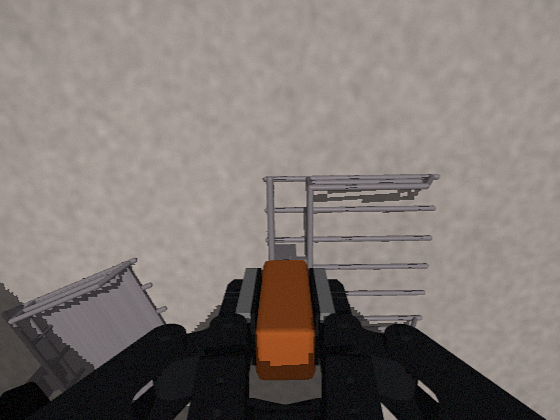

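arm_command:
  series:
    - [[0, 0, 0, 0], [0, 0, 0, 0], [0, 0, 0, 0], [-2, -3, 0, 0], [0, -3, 0, 0], [0, 0, 0, 0]]
  jaw: 50

```text
t: 5.75
tcp_pos: [0.5622, -0.251, 0.0524]
tool_rot: [0.024, 0.706, -0.025, 0.707]
force: [-0.7, -0.2, 0.1]
finger_gap: 0.502
```

arm_command:
  series:
    - [[0, 0, 0, 0], [0, 0, 0, 0], [0, 0, 0, 0], [0, 0, 0, 0], [0, 0, 0, 0], [0, 0, 0, 0], [0, 0, 0, 0]]
  jaw: 0
  force: 110

```text
t: 6.45
tcp_pos: [0.5621, -0.2503, 0.0525]
tool_rot: [0.024, 0.707, -0.024, 0.707]
force: [-0.7, 0.1, 3.3]
finger_gap: 0.243
```

```bash
python3 - <<'E'
from h import *
s,M=tool(); im=snapshot("wrist"); c=cam("wrist",s); np.savez("w4",im=im,**{k:s[k] for k in('tcp_pos','tool_rot')})
o=mask(im,*ORANGE); h=cv2.cvtColor(im,cv2.COLOR_RGB2HSV); ys,xs=np.where(cv2.bitwise_and(o,cv2.inRange(h,(0,0,130),(180,255,255))))
v=[y for y in range(ys.min(),ys.max()) if (ys==y).sum()>30][0]
print(s['t'],s['tcp_pos'],s['finger_gap'],s['force'],"edge",ray(c,[[285,v]],.09)[0,:2].round(4),"head",np.degrees(np.arctan2(M[1,2],M[0,2])))
t=np.array([[434,208],[431,238],[427,265],[423,292]])
E
```

```text
6.45 [ 0.56211517 -0.25034596  0.05253029] 0.24294911424703325 [-0.70553123  0.13534138  3.29161671] edge [ 0.5627 -0.2409] head -3.952172144767398
```

arm_command:
  series:
    - [[-20, 0, 0, 0], [-30, 0, 0, 0], [-30, 0, 0, 0], [0, 20, -8, 0], [0, 40, -8, 0], [0, 45, -8, 0], [0, 45, -8, 0], [0, 45, -8, 0], [0, 45, -8, 0], [0, 45, -8, 0]]

```text
t: 7.5
tcp_pos: [0.5247, 0.0398, 0.1317]
tool_rot: [0.025, 0.707, -0.024, 0.706]
force: [0.1, 1.9, -1.3]
finger_gap: 0.245
```

arm_command:
  series:
    - [[0, 45, -8, 0], [0, 45, -8, 0], [0, 40, -8, 0], [0, 30, -7, 0], [0, 11, 0, 0], [0, 0, 0, 0.077], [0, 0, 0, 0], [0, 0, 0, 0]]

```text
t: 8.3
tcp_pos: [0.5066, 0.21, 0.1319]
tool_rot: [0.051, 0.706, -0.051, 0.705]
force: [0.4, -0.2, -1.1]
finger_gap: 0.243
```

```bash
python3 - <<'E'
from h import *
d=np.load("tray.npz");A,o=d['A'],d['o']
s,M=tool(); im=snapshot("wrist"); c=cam("wrist",s); np.savez("w5",im=im,**{k:s[k] for k in('tcp_pos','tool_rot')})
print(s['t'],s['tcp_pos'],s['force'],s['finger_gap'],"head",np.degrees(np.arctan2(M[1,2],M[0,2])))
print("tray",(s['tcp_pos'][:2]-o)@A)
cv2.imwrite("pics/w5.png",im[:,:,::-1])
E
```

```text
8.3 [0.50658746 0.21000223 0.13193899] [ 0.42452204 -0.19080331 -1.05165421] 0.24273617461255897 head -8.320486624801141
tray [-0.07040417  0.07157816]
```

View pics/w5.png

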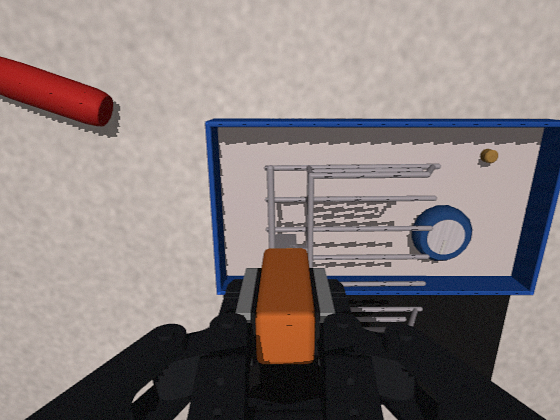

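arm_command:
  series:
    - [[20, 0, 0, 0], [25, 0, 0, 0], [20, 0, 0, 0], [6, 0, 0, 0], [2, 0, 0, 0], [1, 0, 0, 0], [0, 0, 0, 0], [0, 0, 0, 0]]

```text
t: 9.15
tcp_pos: [0.5073, 0.2108, 0.0592]
tool_rot: [0.052, 0.705, -0.051, 0.706]
force: [-0.3, 0.4, -0.6]
finger_gap: 0.241
```

```bash
python3 - <<'E'
from h import *
d=np.load("tray.npz");A,o=d['A'],d['o']
s,M=tool(); im=snapshot("wrist"); c=cam("wrist",s); np.savez("w6",im=im,**{k:s[k] for k in('tcp_pos','tool_rot')})
print(s['t'],s['tcp_pos'],s['force'],"tray",(s['tcp_pos'][:2]-o)@A)
cv2.imwrite("pics/w6.png",cv2.resize(im[130:380,200:560,::-1],None,fx=2,fy=2))
E
```

```text
9.15 [0.50728322 0.21076841 0.05919221] [-0.27484628  0.37643784 -0.58561325] tray [-0.06982756  0.07243759]
```

View pics/w6.png

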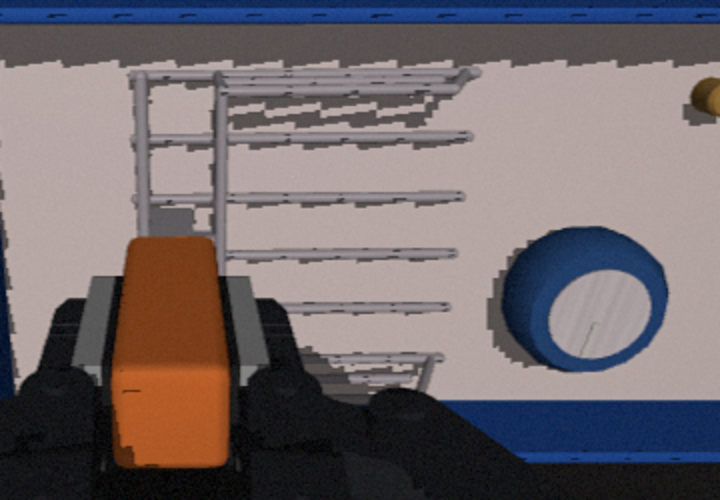

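```bash
python3 - <<'E'
from h import *
d=np.load("tray.npz");A,o=d['A'],d['o']
im,c=load("w6")
q=lambda p,z:((ray(c,np.array(p)/2.+[200,130],z)[:,:2]-o)@A*1000).round(1)
print("tips",q([[473,135],[463,196],[454,253],[447,306],[437,357]],.0095).tolist())
print("bases",q([[140,140],[140,199]],.0095).tolist())
print("knobtop",q([[601,314]],.025),"chip top",q([[722,90]],.014), "wall corner y+ inner base",q([[300,62]],.005))
for b in blobs(mask(im,*BLUE)): print(cv2.contourArea(b),cv2.boundingRect(b))
E
```

```text
tips [[15.2, 98.5], [14.8, 80.2], [14.5, 62.2], [14.6, 44.5], [13.6, 26.5]]
bases [[-78.2, 97.0], [-78.4, 79.3]]
knobtop [[51.4 50.6]] chip top [[ 78.4 112.3]] wall corner y+ inner base [[-33.7 118.2]]
5800.0 (171, 129, 389, 204)
4114.5 (458, 244, 76, 72)
3613.0 (420, 330, 140, 32)
```

arm_command:
  series:
    - [[2, 0, 0, 0], [1, 0, 0, 0], [0, 0, 0, 0], [0, 0, 0, 0]]

```text
t: 9.6
tcp_pos: [0.5073, 0.2109, 0.0574]
tool_rot: [0.052, 0.704, -0.051, 0.706]
force: [-2.0, -0.1, 11.8]
finger_gap: 0.246
```

arm_command:
  series:
    - [[0, 0, 4, 0], [0, 0, 6, 0], [0, 0, 6, 0], [0, 0, 6, 0], [0, 0, 6, 0], [0, 0, 6, 0], [0, 0, 6, 0], [0, 0, 6, 0], [0, 0, 4, 0], [0, 0, 0, 0]]

```text
t: 10.6
tcp_pos: [0.5545, 0.2039, 0.0575]
tool_rot: [0.052, 0.706, -0.051, 0.704]
force: [-5.7, 0.6, 13.0]
finger_gap: 0.243
```

```bash
cat > look.py <<'E'
from h import *
import sys
d=np.load("tray.npz");A,o=d['A'],d['o']
s,M=tool(); im=snapshot("wrist"); c=cam("wrist",s); n=sys.argv[1]; np.savez(n,im=im,**{k:s[k] for k in('tcp_pos','tool_rot')})
print(s['t'],s['tcp_pos'].round(4),s['force'].round(1),s['finger_gap'],"tray",((s['tcp_pos'][:2]-o)@A).round(4),"head",np.degrees(np.arctan2(M[1,2],M[0,2])))
h=cv2.cvtColor(im,cv2.COLOR_RGB2HSV)
for b in blobs(mask(im,*BLUE),300)[:4]:
    x,y,w,hh=cv2.boundingRect(b)
    if w<110 and hh<110: print("knob blob",(x,y,w,hh),((ray(c,[[x+w/2,y+hh/2]],.017)[0,:2]-o)@A).round(4))
cv2.imwrite(f"pics/{n}.png",cv2.resize(im[130:380,200:560,::-1],None,fx=2,fy=2))
E
python3 look.py w7
```

```text
10.6 [0.5545 0.2039 0.0575] [-5.7  0.6 13. ] 0.24277779255176074 tray [-0.0221  0.0725] head -8.359491304696817
knob blob (420, 241, 78, 74) [0.0778 0.0532]
```

arm_command:
  series:
    - [[0, 0, 4, 0], [0, 0, 4, 0], [0, 0, 4, 0], [0, 0, 4, 0], [0, 0, 4, 0], [0, 0, 4, 0], [0, 0, 4, 0], [0, 0, 4, 0], [0, 0, 4, 0], [0, 0, 4, 0]]

```text
t: 11.65
tcp_pos: [0.593, 0.1983, 0.0575]
tool_rot: [0.051, 0.707, -0.051, 0.704]
force: [-7.3, 1.9, 13.1]
finger_gap: 0.241
```

```bash
python3 look.py w8
```

```text
11.65 [0.593  0.1983 0.0575] [-7.3  1.9 13.1] 0.24062315379940116 tray [0.0168 0.0726] head -8.34542795872412
knob blob (392, 243, 79, 75) [0.1011 0.0518]
```

View pics/w8.png

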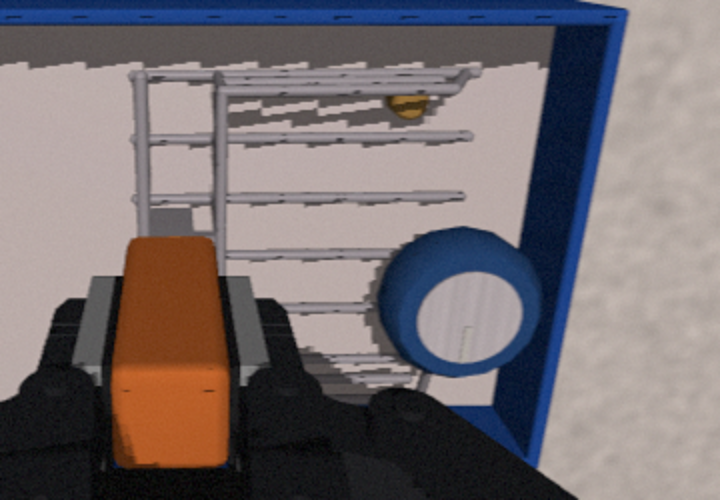

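arm_command:
  series:
    - [[0, 0, 4, 0], [0, 0, 4, 0], [0, 0, 3, 0], [0, 0, 2, 0], [0, 0, 2, 0], [0, 0, 0, 0], [0, 0, 0, 0]]

```text
t: 12.4
tcp_pos: [0.6086, 0.1961, 0.0575]
tool_rot: [0.052, 0.706, -0.051, 0.704]
force: [-5.7, 0.4, 12.7]
finger_gap: 0.244
```

```bash
python3 look.py w9
```

```text
12.4 [0.6086 0.1961 0.0575] [-5.7  0.4 12.7] 0.24389592918913774 tray [0.0325 0.0727] head -8.352781831146347
knob blob (363, 244, 79, 75) [0.1002 0.0511]
```

View pics/w9.png

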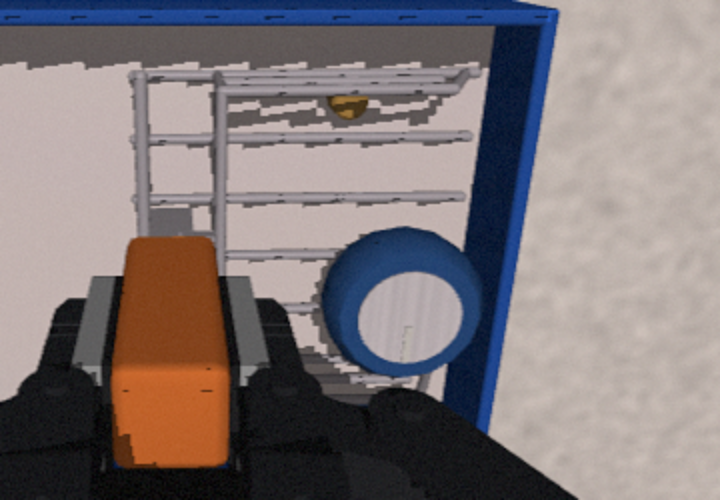

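arm_command:
  series:
    - [[0, 0, -1, 0], [0, 0, -1, 0], [-2, 0, 0, 0], [-4, 0, 0, 0], [-6, 0, 0, 0], [-8, 0, 0, 0], [-8, 0, 0, 0], [-8, 0, 0, 0], [-7, 0, 0, 0], [-5, 0, 0, 0]]

```text
t: 13.45
tcp_pos: [0.6089, 0.1957, 0.1043]
tool_rot: [0.052, 0.705, -0.052, 0.706]
force: [0.0, -0.5, -1.7]
finger_gap: 0.242
```

arm_command:
  series:
    - [[-4, 0, 0, 0], [-2, 0, 0, 0], [0, 0, 0, 0]]

```text
t: 13.75
tcp_pos: [0.6087, 0.1957, 0.1095]
tool_rot: [0.052, 0.705, -0.052, 0.705]
force: [-1.1, 0.1, -2.5]
finger_gap: 0.244
```

```bash
python3 look.py w10
```

```text
13.75 [0.6087 0.1957 0.1095] [-1.1  0.1 -2.5] 0.2442325272902894 tray [0.0327 0.0723] head -8.364993529095246
knob blob (363, 231, 79, 87) [0.1193 0.0273]
```

View pics/w10.png

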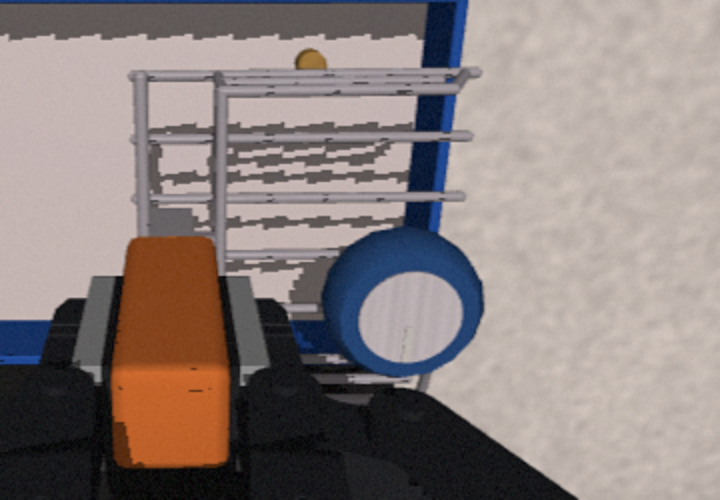

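arm_command:
  series:
    - [[0, -3, -1, 0], [0, -6, -2, 0], [0, -9, -3, 0], [0, -12, -3, 0], [0, -13, -3, 0], [0, -13, -3, 0], [0, -13, -3, 0], [0, -13, -3, 0], [0, -13, -3, 0], [0, -13, -3, 0]]

```text
t: 14.8
tcp_pos: [0.5658, 0.0916, 0.1094]
tool_rot: [0.052, 0.705, -0.052, 0.705]
force: [-1.1, 0.2, -2.6]
finger_gap: 0.245
```

arm_command:
  series:
    - [[0, -12, -3, 0], [0, -9, -2, 0], [0, -6, -2, 0], [0, -2, -1, 0], [4, 0, 0, 0], [7, 0, 0, 0], [9, 0, 0, 0], [9, 0, 0, 0], [8, 0, 0, 0], [6, 0, 0, 0]]

```text
t: 15.8
tcp_pos: [0.5536, 0.0654, 0.0651]
tool_rot: [0.051, 0.706, -0.051, 0.705]
force: [0.4, -0.6, -1.8]
finger_gap: 0.241
```

```bash
python3 look.py w11
```

```text
15.8 [0.5536 0.0654 0.0651] [ 0.4 -0.6 -1.8] 0.2411564565624231 tray [-0.0028 -0.0646] head -8.351825728923863
knob blob (361, 243, 81, 75) [ 0.0671 -0.0899]
```

arm_command:
  series:
    - [[3, 0, 0, 0], [2, 0, 0, 0], [1, 0, 0, 0], [1, 0, 0, 0], [0, 0, 0, 0], [0, 0, 0, 0]]

```text
t: 16.45
tcp_pos: [0.5541, 0.0652, 0.0595]
tool_rot: [0.052, 0.705, -0.052, 0.705]
force: [0.4, -0.3, -3.7]
finger_gap: 0.245
```

arm_command:
  series:
    - [[0.8, 0, 0, 0], [0.6, 0, 0, 0], [0.4, 0, 0, 0], [0, 0, 0, 0], [0, 0, 0, 0]]

```text
t: 16.95
tcp_pos: [0.554, 0.0653, 0.0576]
tool_rot: [0.052, 0.705, -0.052, 0.705]
force: [-0.4, 0.2, -1.2]
finger_gap: 0.243
```

Nearly touching; a last 0.6 mm, then open.

arm_command:
  series:
    - [[0.4, 0, 0, 0], [0.2, 0, 0, 0], [0, 0, 0, 0], [0, 0, 0, 0]]

```text
t: 17.35
tcp_pos: [0.554, 0.0652, 0.0575]
tool_rot: [0.052, 0.705, -0.052, 0.705]
force: [-2.7, -0.7, 4.7]
finger_gap: 0.243
```

arm_command:
  series:
    - [[0, 0, 0, 0], [0, 0, 0, 0], [0, 0, 0, 0], [0, 0, 0, 0], [0, 0, 0, 0], [0, 0, 0, 0]]
  jaw: 55
  force: 20

```text
t: 17.95
tcp_pos: [0.554, 0.0652, 0.0568]
tool_rot: [0.052, 0.705, -0.052, 0.705]
force: [-0.4, 0.8, 0.6]
finger_gap: 0.553
```

```bash
python3 look.py w12
```

```text
17.95 [0.554  0.0652 0.0568] [-0.4  0.8  0.6] 0.5531392335400296 tray [-0.0024 -0.0647] head -8.364859358727509
knob blob (362, 243, 81, 76) [ 0.0653 -0.0858]
```

View pics/w12.png

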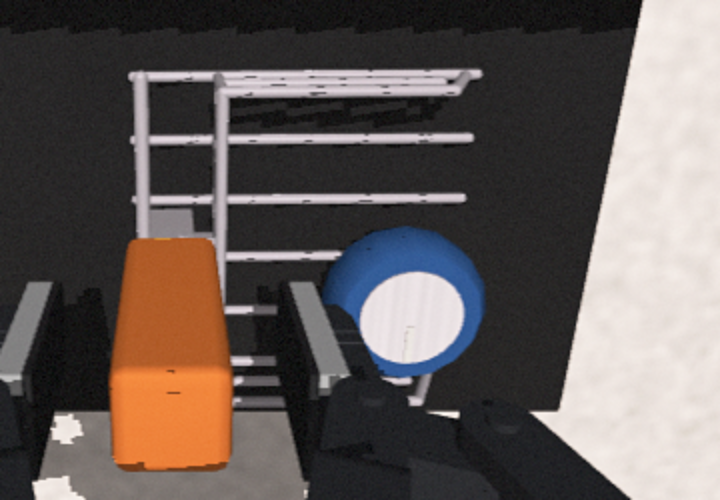

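Scoop stands level on the pad with the knob in it, and the fingers are clear of the handle at both sides. I raise straight up.

arm_command:
  series:
    - [[-5, 0, 0, 0], [-15, 0, 0, 0], [-25, 0, 0, 0], [-30, 0, 0, 0], [-30, 0, 0, 0], [-30, 0, 0, 0], [-20, 0, 0, 0], [0, 0, 0, 0], [0, 0, 0, 0], [0, 0, 0, 0]]

```text
t: 19.0
tcp_pos: [0.5529, 0.0653, 0.2107]
tool_rot: [0.052, 0.706, -0.052, 0.704]
force: [0.1, -1.2, -0.6]
finger_gap: 0.552
```

```bash
python3 look.py w13; python3 - <<'E'
from h import *
a=snapshot("scene")[:,:,::-1][170:400,200:470]
cv2.imwrite("pics/fin.png",cv2.resize(a,None,fx=2.5,fy=2.5))
E
```

```text
19.0 [0.5529 0.0653 0.2107] [ 0.1 -1.2 -0.6] 0.5520260132720048 tray [-0.0035 -0.0648] head -8.368066486324166
knob blob (331, 181, 47, 45) [ 0.0644 -0.0856]
```

View pics/fin.png

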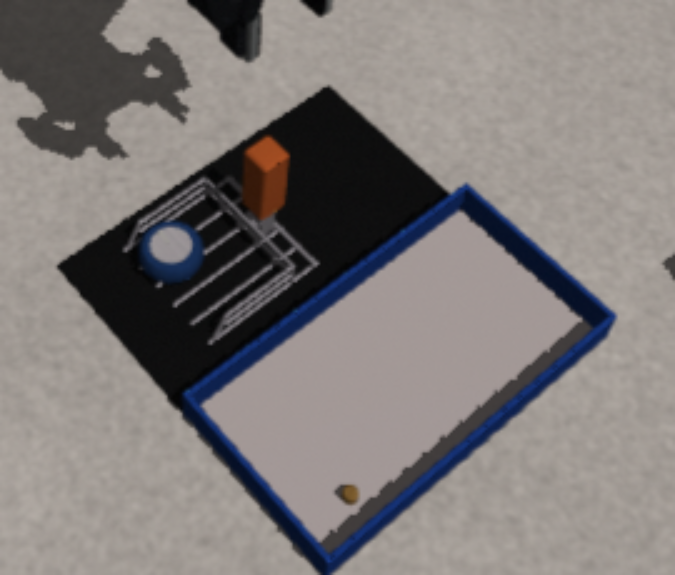

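The scene view shows the scoop flat on the pad, the knob lying on its bars, the chip alone in the tub, and the gripper well clear.

```bash
python3 -c "from station import ticket; print(ticket.sign_off())"
```

```text
the job is handed in; nothing more can be done
None
```

I sifted the blue knob out of the tub with the orange-handled scoop and set it down on the black pad. The job was handed in at about 19 s, well under the 48 s limit.

- **Grasp:** My first grip on the handle was about 6 mm off centre, so I opened, shifted and gripped again before lifting. I did not find the cause of that offset.
- **Sifting:** I pushed the scoop along the tub floor until the end wall stopped the knob and it rode up onto the bars. The chip slipped into a gap between the bars and stayed in the tub. The highest force I read was about 15 N.
- **Placing:** I lowered the scoop onto the pad until it read light contact, opened the jaws and raised the gripper straight up.

The last scene picture shows the scoop flat on the pad with the knob lying in it. The chip is alone on the tub floor and the gripper is well clear. The wrist camera puts the knob at the same place in the scoop after letting go as before (within 1 mm). I saw no finger contact with the knob in any picture, and no final check failed.

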